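# Stamp the open sample card on the writing slope

## Robot

A 6-joint arm with a two-finger parallel gripper is mounted at the origin on the work surface. World frame = base frame: x ahead of the robot, y to its left, z up, the work surface at z = 0. Lengths are in m, angles in degrees, forces in N, time in s.
With the tool pointing down it reaches from about 0.3 to 0.75 m from the base axis. Payload 8.5 kg.
Tool frame: the origin (TCP) lies at the very end of the fingers, on their centre line; the grasp point (between the pads) lies 19 mm behind it (env.grip_depth is the z of the grasp point in the tool frame, in m); z points along the fingers, y is the direction in which the jaws open and shut (so a half turn about z gives the same grasp; the last joint's range is limited). The gripper opens to 85 mm and grips with 20 to 120 N. Pads are 22 mm wide; open, the fingers measure 114 mm over their backs; the gripper's body (76 mm by 85 mm) begins 54 mm behind the grasp point. The pads swing forward as they close: fully open they stand 13 mm farther back than shut.
Start: joints at [57.336, 21.807, 74.336, -0, 83.858, -12.336], TCP at [0.191, 0.516, 0.231] pointing down, gripper open.
Joint ranges: [-178.18, 178.18], [-50.72, 133.34], [12.68, 142.11], [-81.47, 261.47], [9.98, 163.14], [-165.26, 165.26]. Speed limits (degrees/s): [136.94, 136.94, 180, 180, 180, 180].

## Interface

Orientations are given as a 3x3 rotation matrix whose columns are the frame's x, y, z axes.
In Python, from rig import env gives the robot as it stands.
- The arm moves only by the tool apply_moves, never from a script. Its argument "plan" is a list of rows, each an object of numbers: "tx", "ty", "tz": the shift along the world's x, y, z in mm; "rx", "ry", "rz": the turn, a rotation vector about the world's x, y, z in rad; "jaw": the opening, from -1 (shut) to 1 (fully open). A call has 1 to 12 rows; each row is the pose to reach, as a shift and turn from the pose measured when the call began; what a row does not reach only later rows make up. A row lasts 1/10 s, in which the tool goes at most 50 mm and 8.59 degrees, less where a joint would pass 70% of its speed; a pose out of reach is approached as far as the arm can. A call with a gripper value outside its range is refused whole. The fingers move at their own pace and stop on an object; "grip_force" is the grip in N (left out, the last holds). Time passes only in rows, so rows that repeat a pose let the fingers close. It gives the time, the measured TCP pose, the force and the opening at its end, in the units of the state.
- env.observe(): the state, without advancing time (a new reading comes with each control period).
- env.get_image(name): name is "scene" or "top"; returns a dict with "image" (400x640x3 uint8, red, green, blue), "intrinsics" (3x3 intrinsics, pixels), "world_from_camera" (4x4, takes a point from camera to world coordinates). Camera axes: x right, y up, looking along -z (the intrinsics and any distortion apply to the point x, -y, -z); pixel columns grow to the right and rows downward; lengths in m; the calibration is good to about 2 mm. A picture is of the moment at which its call begins. There is no depth.
- env.close_job(): hands the job in, once; it reports no verdict.
The state is a dict: "time_s": time; "q": joint angles; "qvel": joint speeds; "joint_efforts": joint torques, N m; "position": TCP position; "tool_rot": TCP orientation; "ft_force": force on the tool from outside, world axes, zero at the start; "wrist_torque": the same for the moment, N m; "grip_width": finger opening in m.
Only numpy, scipy, OpenCV 4.12 (cv2) and the standard library are available. Lean on these libraries where they do the work, as an engineer would, in place of code of your own. Each camera call takes 0.05 s, during which the arm holds its last target.

## Task

One of the three sample record cards clamped on the sloping writing stand has not been stamped yet. Take the self-inking stamp from the grey tray, set it squarely in the empty printed box of that card, press it fully home without forcing it, lift it straight off without sliding, and stand it upright back in the tray. Do not let the stamp touch the cards or stand anywhere else, set the stamp down gently, and leave the other things on the bench as they are.

Things in the scene. Friction and masses are not known exactly. Their poses are not given: they have to be found in the camera images.
- stamp: Self-inking stamp, 88 mm tall, about 105 g (+-30%), upright in the tray: black frame below, grey grip cap on top. Origin: centre of the frame's flat underside, which prints, 34 mm (x) by 52 mm (y); z up through the cap. The impression is the same after a half turn about z.
- cap_grip (a point): Middle of the grip cap, 66 mm above the stamp's underside while the cap is up. The cap is 34 mm wide along x, 56 mm along y, reaches 22 mm above and below this point, and has plain flat sides. Axes as the stamp's.
- cap (a joint): How far the cap is pushed down over the frame, m: 0 up, 0.012 fully home (stop). Spring: about 5 N to start it, about 14 N at the stop; it springs back up. Held by the cap, the frame hangs below it at 0.
- empty_box (a point): Centre of the empty printed box on the one unstamped card, on its face. x points up the slope, y level along it, z square out of the card. The outline is 44 mm (x) by 64 mm (y): the stamp's underside fits in with 5 to 6 mm to spare all round, long side along y. The other two cards have a dark impression in their box.
- stand: Grey steel writing stand, fixed, 360 mm wide (y), 180 deep (x); face slopes up 26 degrees away from the robot, 22 mm high in front, 110 at the back. Ledge 12 mm proud along its foot, 45 mm below the box centre; clamping bar with two knobs 105 mm above it, 12 mm proud. Origin on the bench under the face's middle. Three paper-thin cards 105 mm wide side by side, 115 mm apart.
- tray: Grey plastic tray, fixed, 130 mm (x) by 240 mm (y), rim 14 mm high, wall 4 mm, floor 4 mm above the bench. Origin: centre of its underside on the bench. The stamp stands in its +y half, the wooden stamp in its -y half.
- knob_stamp: Wooden hand stamp with a turned knob handle, 32 x 62 mm, 76 mm tall, standing in the tray's other half; not needed. Origin at its underside.
- ink_tin: Flat steel ink-pad tin 77 x 117 x 18 mm beside the tray. Origin at its underside.
- marker: Marker pen lying on the bench in front of the stand, 135 mm long, 20 mm high. Origin under it, near its middle.
- dishes: Stack of three clear culture dishes, 91 mm across, 44 mm tall. Origin under its centre.
- tube_rack: White microtube rack 90 x 200 mm, 47 mm tall with tubes. Origin under its centre.
- reagent: Amber bottle, 70 mm across, 150 mm tall, at the right back. Origin under its centre.
There are look-alikes about, which are no part of the job. What is shaped like the stamp but purple is not meant.

How it is judged (in metres and radians):
On the way, in this order (a step that is already met when the one before it is completed fails the run):
1. The stamp stands square in the empty box (within 8 mm of its centre, 5 degrees of square to the card, 9 degrees of its direction) and is pressed home (cap 9.5 of 12 mm down or more) for 0.25 s (value of joint cap above 0.0095 m and distance between stamp and empty_box below 0.008 m and angle between the z axis of stamp and the z axis of empty_box, either way round below 0.087 rad and angle between the y axis of stamp and the y axis of empty_box, either way round below 0.157 rad and contact force between stamp and stand above 5 N), for 0.25 s.
2. The stamp is lifted off the card, at least 25 mm clear, with its cap sprung back up (z of stamp in the frame of empty_box above 0.025 m and value of joint cap below 0.003 m), for 0.1 s.
At the end, for the whole second after the job is handed in: The stamp stands upright (within 5 degrees) and at rest on the floor of the tray, inside its rim, cap up, after the empty box was stamped and the stamp lifted off (x of stamp in the frame of tray between -0.05 and 0.05 m and y of stamp in the frame of tray between -0.1 and 0.1 m and z of stamp in the frame of tray below 0.008 m and angle between stamp's own z axis and vertical below 0.09 rad and linear speed of stamp below 0.02 m/s and value of joint cap below 0.003 m); the robot touches nothing.
It fails at once if The stamp is pressed (cap over 6 mm down) anywhere but in the empty box (value of joint cap above 0.006 m and distance between stamp and empty_box above 0.012 m).
It fails at once if The stamp touches the cards or the stand outside the empty box (over 12 mm off its centre) (contact force between stamp and stand above 2 N and distance between stamp and empty_box above 0.012 m).
It fails at once if The stamp slides on the card while pressed (its frame moves faster than 30 mm/s) (contact force between stamp and stand above 2 N and value of joint cap above 0.004 m and linear speed of stamp above 0.03 m/s).
It fails at once if The stamp is forced against the card (over 40 N), or dropped or banged into the tray (over 30 N) (contact force between stamp and stand above 40 N or contact force between stamp and tray above 30 N).
It fails at once if Another thing on the bench is knocked (moved over 25 mm) (distance of any of knob_stamp, ink_tin, marker, dishes, tube_rack, reagent from where it was at the start of the episode above 0.025 m).
It also fails if it takes over 51 s, if anything falls off the work surface, if the arm or the gripper's body presses on something with over 40 N, if the wrist force passes 120 N, or if a joint passes its speed limit or range.

## Working session

There is one attempt and no reset: what is moved stays moved. The work goes in short steps, Python scripts to look and compute and a tool call to move; the robot and the scene stay as the last step left them, time stands still between calls to the robot, and variables do not carry over. Pictures are saved under pics/ and viewed, and the job is handed in when it is done.

Besides the shell and the picture viewer there is one more tool, called after "Request:" as name(argument=value, ...) on one line, values as JSON. apply_moves: Moves the arm, as the interface text tells. Its arguments: {"type":"object","properties":{"plan":{"type":"array","items":{"type":"object","properties":{"tx":{"type":"number"},"ty":{"type":"number"},"tz":{"type":"number"},"rx":{"type":"number"},"ry":{"type":"number"},"rz":{"type":"number"},"jaw":{"type":"number"}}}},"grip_force":{"type":"number"}},"required":["plan"]}

```bash
ls; mkdir -p pics; python3 - <<'E'
from rig import env
import cv2
for n in("scene","top"):
    d=env.get_image(n); cv2.imwrite(f"pics/{n}0.png",d["image"][:,:,::-1]); print(n,d["intrinsics"],d["world_from_camera"],[k for k in d])
print(env.observe(), env.grip_depth)
E
```

```text
pics
scene [[488.50901173   0.         322.68866285]
 [  0.         488.50901173 200.12015986]
 [  0.           0.           1.        ]] [[-0.66830136 -0.60875325  0.42754271  1.01704669]
 [ 0.74372667 -0.55884217  0.36683248  0.41481515]
 [ 0.01561843  0.56312956  0.82622101  1.01342817]
 [ 0.          0.          0.          1.        ]] ['image', 'intrinsics', 'world_from_camera']
top [[503.7696757    0.         328.50045658]
 [  0.         503.7696757  202.33736728]
 [  0.           0.           1.        ]] [[-0.03569482  0.97836696 -0.2037743   0.20242982]
 [-0.99935987 -0.03445671  0.00962177 -0.0042705 ]
 [ 0.00239223  0.20398731  0.97897061  1.51106494]
 [ 0.          0.          0.          1.        ]] ['image', 'intrinsics', 'world_from_camera']
{'time_s': 0.1, 'q': array([ 5.73347903e+01,  2.18386896e+01,  7.43805507e+01, -4.08610282e-04,
        8.38573457e+01, -1.23359834e+01]), 'qvel': array([ 0.03493013, -0.07321988, -0.22889066, -0.06639303,  0.04859429,
       -0.03429557]), 'joint_efforts': array([ 4.28109284e-03, -4.49219406e+01, -2.31656796e+01, -1.65678671e-04,
        3.65580003e-03,  3.36505821e-05]), 'position': array([0.19093698, 0.51551089, 0.23075807]), 'tool_rot': array([[-9.37712009e-01,  3.47412832e-01, -7.15475138e-04],
       [ 3.47413457e-01,  9.37711371e-01, -1.12909441e-03],
       [ 2.78647285e-04, -1.30733108e-03, -9.99999107e-01]]), 'ft_force': array([ 0.50935735,  0.68916504, -0.14827903]), 'wrist_torque': array([-0.00395529,  0.00271833,  0.01304617]), 'grip_width': 0.08512628025840287} -0.0187
```

View pics/scene0.png

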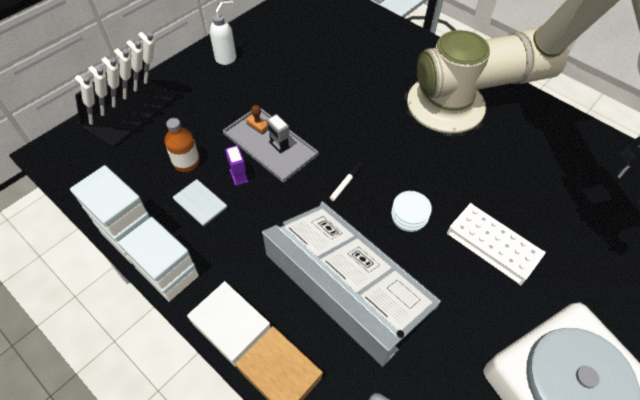

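View pics/top0.png

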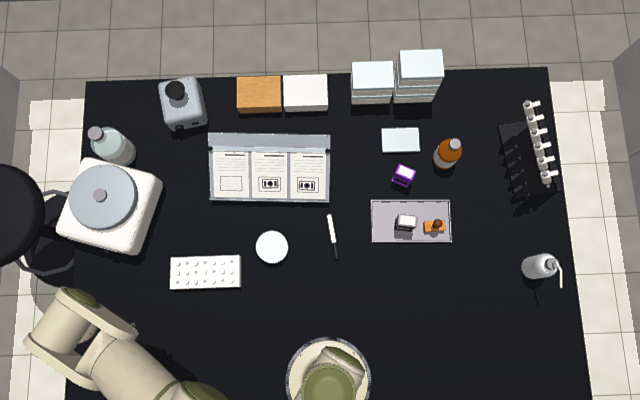

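The top view shows two things with the stamp's shape: a grey/black one in the tray at about (405,221), and a purple one at (404,175) outside it. The wooden knob stamp is at (434,226). The grey/black one fits the description. The empty box is on the left-hand card at (231,184). I'll confirm both in enlarged crops.

```bash
cat > h.py <<'E'
import numpy as np, cv2
from rig import env
def proj(d,P):
    P=np.atleast_2d(P); M=np.linalg.inv(d["world_from_camera"]); c=P@M[:3,:3].T+M[:3,3]
    K=d["intrinsics"]; x=c*[1,-1,-1]; x=x@K.T; return x[:,:2]/x[:,2:]
def ray(d,uv):
    K=d["intrinsics"]; v=np.linalg.inv(K)@[uv[0],uv[1],1]; v=v*[1,-1,-1]; T=d["world_from_camera"]
    return T[:3,3],T[:3,:3]@v
def atz(d,uv,z):
    o,v=ray(d,uv); return o+v*(z-o[2])/v[2]
def crop(d,u,v,w,h,s,fn):
    c=d["image"][v:v+h,u:u+w,::-1]; cv2.imwrite(fn,cv2.resize(c,None,fx=s,fy=s,interpolation=cv2.INTER_CUBIC))
E
python3 - <<'E'
from h import *
t=env.get_image("top"); s=env.get_image("scene")
crop(t,365,155,95,95,6,"pics/c1.png"); crop(t,200,125,140,85,5,"pics/c2.png")
crop(s,215,95,110,90,7,"pics/c3.png"); crop(s,255,195,190,170,4,"pics/c4.png")
E
```

```text
(no output)
```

View pics/c1.png

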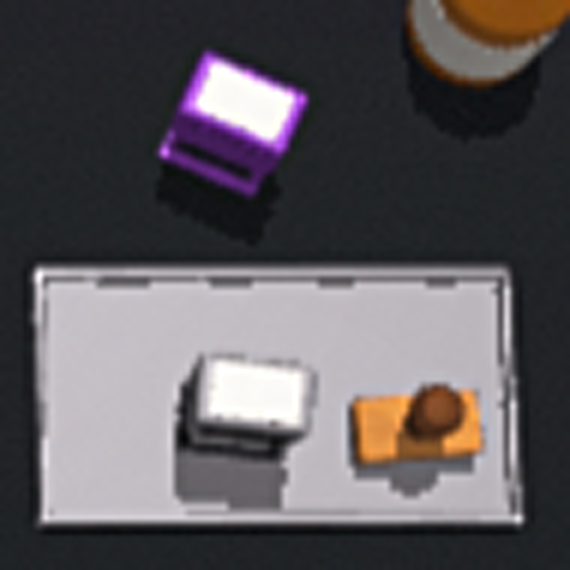

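View pics/c2.png

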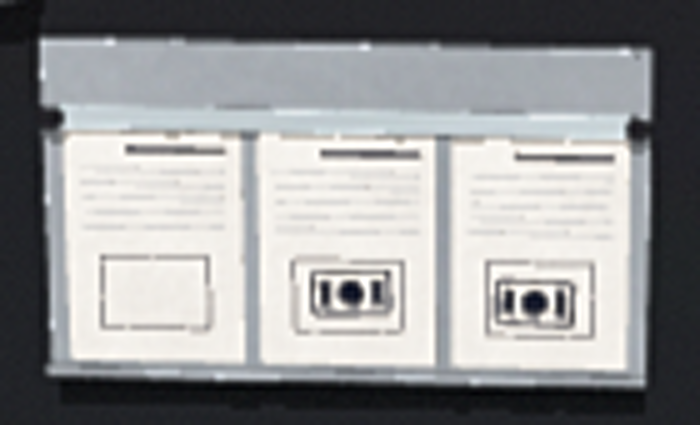

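View pics/c3.png

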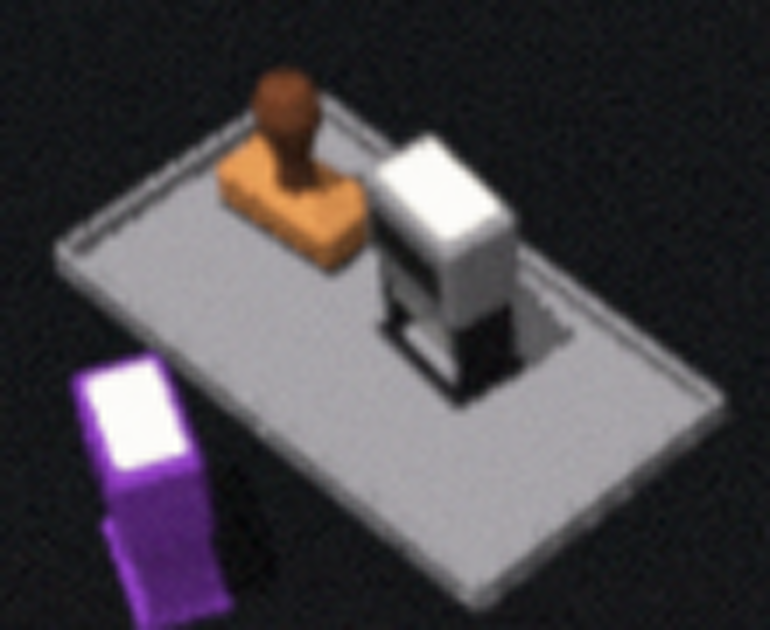

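View pics/c4.png

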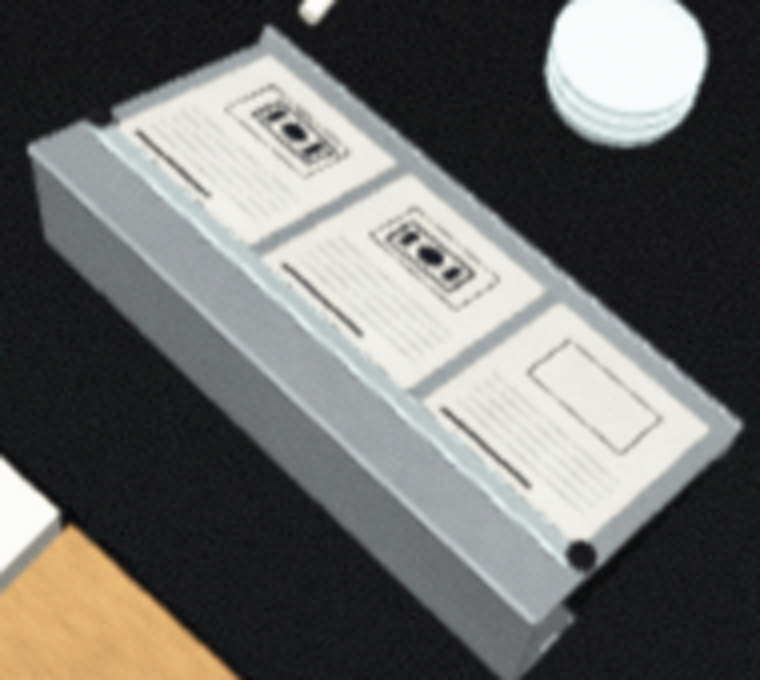

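Confirmed: the grey-capped, black-framed stamp is in the tray, next to the wooden one, and the card nearest +y has the empty box (top view about 231,184). Next I'll fit both poses.

```bash
cat > fit.py <<'E'
from h import *
from scipy.optimize import least_squares
t=env.get_image("top"); s=env.get_image("scene")
f=lambda p,o,k:(np.array(p,float)+.5)/k-.5+np.array(o)
a=np.radians(26)
loc=np.array([[1,1],[1,-1],[-1,-1],[-1,1]])*[.022,.032]
T=[[(100,256),(209,256),(211,330),(101,327)],[(293,259),(405,262),(404,333),(296,330)],[(487,262),(594,265),(593,339),(487,335)]]
S=[[(625,453),(530,374),(572,341),(661,418)],[(459,309),(371,236),(411,208),(497,280)],[(309,177),(227,107),(267,84),(348,156)]]
T=[f(x,(200,125),5) for x in T]; S=[f(x,(255,195),4) for x in S]
def axes(w):
    c,n=np.cos(w),np.sin(w); return np.array([c*np.cos(a),n*np.cos(a),np.sin(a)]),np.array([-n,c,0])
def pts(c,w):
    X,Y=axes(w); return c+loc[:,:1]*X+loc[:,1:]*Y
for i in range(3):
    for cams in("ts","t","s"):
        def r(p):
            P=pts(p[:3],p[3]);o=[]
            if "t" in cams:o.append(proj(t,P)-T[i])
            if "s" in cams:o.append(proj(s,P)-S[i])
            return np.ravel(o)
        q=least_squares(r,[.45,.2-.1*i,.06,0]); print(i,cams,q.x[:3].round(4),np.degrees(q.x[3]).round(2),np.sqrt((q.fun**2).mean()).round(2))
def rall(p):
    X,Y=axes(p[3]);o=[]
    for i in range(3):
        P=pts(p[:3]-.115*i*Y,p[3]); o+=[proj(t,P)-T[i],proj(s,P)-S[i]]
    return np.ravel(o)
q=least_squares(rall,[.45,.2,.06,0]); print("all",q.x[:3].round(4),np.degrees(q.x[3]).round(2),np.sqrt((q.fun**2).mean()))
print(q.fun.reshape(6,4,2).round(1).tolist())
# tray
tc=f([(36,270),(508,268),(521,523),(41,523)],(365,155),6)
sc=f([(722,400),(474,606),(58,252),(325,92)],(215,95),7)
for p in tc: print("tray",atz(t,p,.014).round(4))
for p in sc: print("trayS",atz(s,p,.014).round(4))
E
python3 fit.py
```

```text
0 ts [0.5772 0.2726 0.0429] -2.49 0.29
0 t [0.5695 0.2667 0.0736] -3.08 0.16
0 s [0.5691 0.2701 0.025 ] -2.18 0.23
1 ts [0.5713 0.1561 0.0417] -2.02 0.41
1 t [0.5642 0.1532 0.0697] -3.43 0.22
1 s [0.5669 0.1536 0.0322] -1.15 0.41
2 ts [0.5648 0.0414 0.0421] -2.56 0.61
2 t [0.5619 0.0415 0.0527] -3.69 0.13
2 s [0.5668 0.0426 0.046 ] -1.81 0.8
all [0.577  0.2717 0.0425] -2.92 0.5168626078210062
[[[0.4, 0.0], [0.0, 0.4], [0.0, -0.1], [0.8, 0.2]], [[-0.9, 0.0], [-0.5, -0.5], [-0.4, -0.4], [0.3, -0.2]], [[0.3, 0.0], [-0.7, -0.3], [-0.4, -0.1], [-0.0, 0.2]], [[-0.6, 0.2], [-0.1, -0.2], [1.2, 0.0], [0.9, -0.1]], [[-0.1, 0.0], [-0.1, -0.3], [0.0, -0.7], [-0.1, -0.2]], [[-1.1, 0.3], [-0.4, 0.6], [1.5, 0.7], [0.8, -0.7]]]
tray [ 0.5181 -0.1471  0.014 ]
tray [ 0.5107 -0.3863  0.014 ]
tray [ 0.3809 -0.3818  0.014 ]
tray [ 0.3893 -0.1428  0.014 ]
trayS [ 0.3931 -0.1426  0.014 ]
trayS [ 0.5259 -0.1435  0.014 ]
trayS [ 0.5133 -0.3834  0.014 ]
trayS [ 0.3824 -0.3697  0.014 ]
```

```bash
python3 - <<'E'
from h import *
t=env.get_image("top"); s=env.get_image("scene")
crop(t,387,207,35,35,16,"pics/d1.png"); crop(s,262,108,40,50,12,"pics/d3.png")
E
```

```text
(no output)
```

View pics/d1.png

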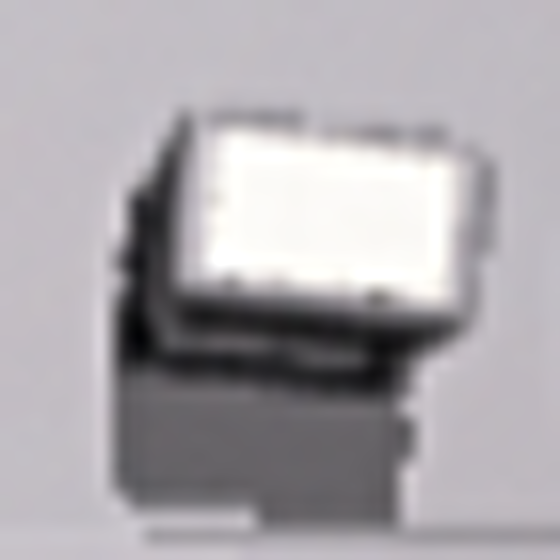

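View pics/d3.png

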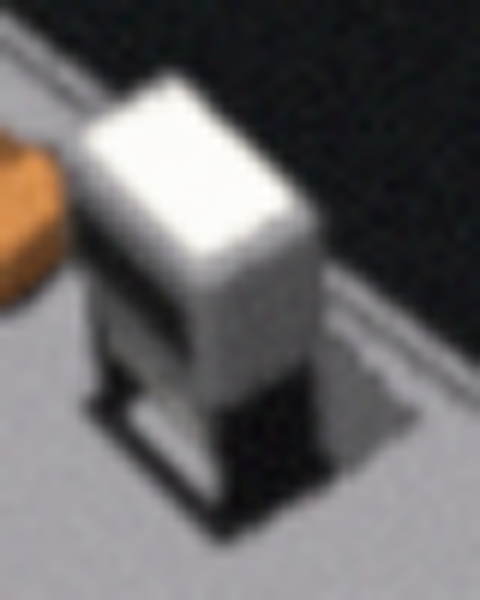

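```bash
cat > fit2.py <<'E'
from h import *
from scipy.optimize import least_squares
t=env.get_image("top"); s=env.get_image("scene")
f=lambda p,o,k:(np.array(p,float)+.5)/k-.5+np.array(o)
ft=lambda p:f(p,(387,207),16); fs=lambda p:f(p,(262,108),12)
for c in ((328,217),(328,225)): print("top ctr",atz(t,ft(c),.092).round(4))
print("sc ctr",atz(s,fs((190,165)),.092).round(4))
L=[atz(t,ft(c),.092) for c in [(218,130),(455,150),(440,305),(200,285)]]
L=np.array(L);e=(L[0]+L[3]-L[1]-L[2]); print("yaw label",np.degrees(np.arctan2(-e[0],e[1])),np.linalg.norm(L[0]-L[1]),np.linalg.norm(L[0]-L[3]))
B=np.array([atz(s,fs(c),.004) for c in [(225,545),(88,405),(335,465)]]); print("base",B.round(4),"ctr",(B[1]+B[2])/2)
e=B[0]-B[1];print("yaw base",np.degrees(np.arctan2(-e[0],e[1])),np.linalg.norm(e),np.linalg.norm(B[0]-B[2]))
def ov(x,y,w,n):
    w=np.radians(w);R=np.array([[np.cos(w),-np.sin(w)],[np.sin(w),np.cos(w)]])
    q=np.array([[1,1],[1,-1],[-1,-1],[-1,1]])
    for d,o,k,wh,nm in((t,(387,207),16,(35,35),"t"),(s,(262,108),12,(40,50),"s")):
        im=d["image"][o[1]:o[1]+wh[1],o[0]:o[0]+wh[0],::-1];im=cv2.resize(im,None,fx=k,fy=k,interpolation=cv2.INTER_CUBIC)
        for hx,hy,z,col in((.017,.028,.092,(0,0,255)),(.017,.028,.048,(0,200,0)),(.017,.026,.004,(255,0,0))):
            P=np.c_[(q*[hx,hy])@R.T+[x,y],np.full(4,z)]
            u=((proj(d,P)-o)+.5)*k-.5
            cv2.polylines(im,[u.round().astype(int)],True,col,1)
        cv2.imwrite(f"pics/ov_{nm}{n}.png",im)
import sys
ov(*map(float,sys.argv[1:4]),sys.argv[4])
E
python3 fit2.py 0.434 -0.237 -6 0
```

```text
top ctr [ 0.4381 -0.2406  0.092 ]
top ctr [ 0.4367 -0.2405  0.092 ]
sc ctr [ 0.437 -0.243  0.092]
yaw label -6.893932927478641 0.04246497929968908 0.02837192398898128
base [[ 0.4579 -0.2188  0.004 ]
 [ 0.4497 -0.2705  0.004 ]
 [ 0.4246 -0.217   0.004 ]] ctr [ 0.43712366 -0.24377012  0.004     ]
yaw base -8.999987264337934 0.05235592843240381 0.03337612272048679
```

Both views agree: the stamp is at about (0.437, -0.242) with yaw about -7°, and label and base sizes match the description. The box centre is (0.577, 0.272, 0.0425) with yaw about -2.7°, and the slope gives the same height. Moving above the stamp.

Request:
apply_moves(plan=[{"tx": 15, "ty": -46, "rz": -0.11, "jaw": 1}, {"tx": 30, "ty": -92, "rz": -0.22, "jaw": 1}, {"tx": 45, "ty": -138, "rz": -0.33, "jaw": 1}, {"tx": 60, "ty": -184, "rz": -0.44, "jaw": 1}, {"tx": 75, "ty": -230, "rz": -0.55, "jaw": 1}, {"tx": 90, "ty": -276, "rz": -0.66, "jaw": 1}, {"tx": 105, "ty": -322, "rz": -0.77, "jaw": 1}, {"tx": 120, "ty": -368, "rz": -0.88, "jaw": 1}, {"tx": 135, "ty": -414, "rz": -0.99, "jaw": 1}, {"tx": 150, "ty": -460, "rz": -1.1, "jaw": 1}, {"tx": 165, "ty": -506, "rz": -1.21, "jaw": 1}, {"tx": 180, "ty": -552, "rz": -1.32, "jaw": 1}], grip_force=60)

```text
validation failed for argument at $.pl...
```

```bash
python3 fit2.py 0.437 -0.242 -7 1
```

```text
top ctr [ 0.4381 -0.2406  0.092 ]
top ctr [ 0.4367 -0.2405  0.092 ]
sc ctr [ 0.437 -0.243  0.092]
yaw label -6.893932927478641 0.04246497929968908 0.02837192398898128
base [[ 0.4579 -0.2188  0.004 ]
 [ 0.4497 -0.2705  0.004 ]
 [ 0.4246 -0.217   0.004 ]] ctr [ 0.43712366 -0.24377012  0.004     ]
yaw base -8.999987264337934 0.05235592843240381 0.03337612272048679
```

View pics/ov_s1.png

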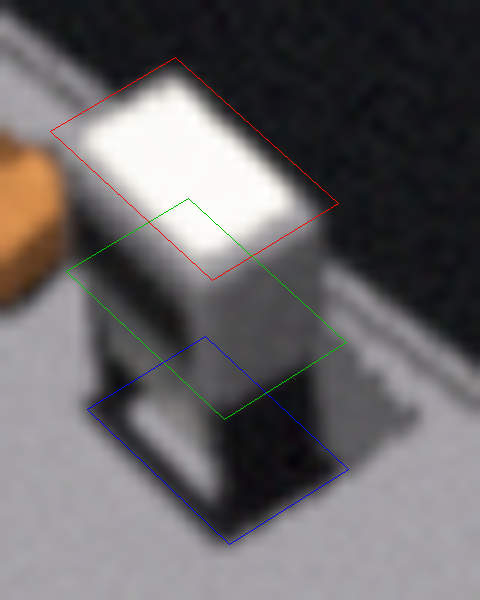

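View pics/ov_t1.png

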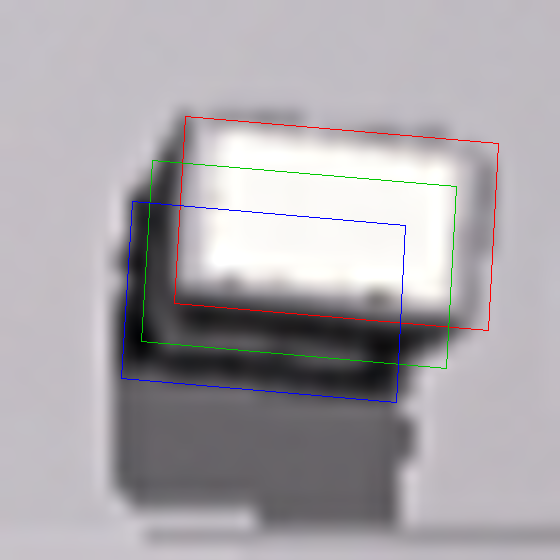

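The overlay fits to within about 1 mm in both views. The move call was refused on validation, so I'll try one row with every field filled in.

Request:
apply_moves(plan=[{"tx": 15, "ty": -46, "tz": 0, "rx": 0, "ry": 0, "rz": -0.11, "jaw": 1}], grip_force=60)

```text
time_s: 0.7
position: [0.2056, 0.4717, 0.2307]
tool_rot: [[-0.895, 0.446, -0.0], [0.446, 0.895, 0.001], [0.001, 0.001, -1.0]]
ft_force: [1.2, -0.9, -1.0]
grip_width: 0.0852
```

Request:
apply_moves(plan=[{"tx": 15, "ty": -46, "tz": 0, "rx": 0, "ry": 0, "rz": -0.11, "jaw": 1}, {"tx": 30, "ty": -92, "tz": 0, "rx": 0, "ry": 0, "rz": -0.22, "jaw": 1}, {"tx": 45, "ty": -138, "tz": 0, "rx": 0, "ry": 0, "rz": -0.33, "jaw": 1}, {"tx": 60, "ty": -184, "tz": 0, "rx": 0, "ry": 0, "rz": -0.44, "jaw": 1}, {"tx": 75, "ty": -230, "tz": 0, "rx": 0, "ry": 0, "rz": -0.55, "jaw": 1}, {"tx": 90, "ty": -276, "tz": 0, "rx": 0, "ry": 0, "rz": -0.66, "jaw": 1}, {"tx": 105, "ty": -322, "tz": 0, "rx": 0, "ry": 0, "rz": -0.77, "jaw": 1}, {"tx": 120, "ty": -368, "tz": 0, "rx": 0, "ry": 0, "rz": -0.88, "jaw": 1}, {"tx": 135, "ty": -414, "tz": 0, "rx": 0, "ry": 0, "rz": -0.99, "jaw": 1}, {"tx": 150, "ty": -460, "tz": 0, "rx": 0, "ry": 0, "rz": -1.1, "jaw": 1}, {"tx": 165, "ty": -506, "tz": 0, "rx": 0, "ry": 0, "rz": -1.21, "jaw": 1}, {"tx": 180, "ty": -552, "tz": 0, "rx": 0, "ry": 0, "rz": -1.23, "jaw": 1}], grip_force=60)

```text
time_s: 1.9
position: [0.3858, -0.0825, 0.2309]
tool_rot: [[0.126, 0.992, 0.002], [0.992, -0.126, 0.0], [0.0, 0.002, -1.0]]
ft_force: [0.7, 0.5, -0.7]
grip_width: 0.0853
```

Request:
apply_moves(plan=[{"tx": 15, "ty": -47, "tz": 0, "rx": 0, "ry": 0, "rz": 0, "jaw": 1}, {"tx": 30, "ty": -94, "tz": 0, "rx": 0, "ry": 0, "rz": 0, "jaw": 1}, {"tx": 44, "ty": -140, "tz": 0, "rx": 0, "ry": 0, "rz": 0, "jaw": 1}, {"tx": 51, "ty": -159, "tz": -20, "rx": 0, "ry": 0, "rz": 0, "jaw": 1}, {"tx": 51, "ty": -159, "tz": -55, "rx": 0, "ry": 0, "rz": 0, "jaw": 1}, {"tx": 51, "ty": -159, "tz": -90, "rx": 0, "ry": 0, "rz": 0, "jaw": 1}, {"tx": 51, "ty": -159, "tz": -105, "rx": 0, "ry": 0, "rz": 0, "jaw": 1}, {"tx": 51, "ty": -159, "tz": -105, "rx": 0, "ry": 0, "rz": 0, "jaw": 1}], grip_force=60)

```text
time_s: 2.7
position: [0.436, -0.2409, 0.1241]
tool_rot: [[0.126, 0.992, -0.001], [0.992, -0.126, 0.003], [0.003, -0.002, -1.0]]
ft_force: [0.2, 0.0, -0.5]
grip_width: 0.0854
```

```bash
python3 - <<'E'
from h import *
s=env.get_image("scene"); crop(s,220,50,120,120,5,"pics/e1.png"); o=env.observe(); print(o["position"],o["ft_force"])
E
```

```text
[ 0.43667858 -0.24139562  0.1256522 ] [-0.24116174  0.82277294  0.25951361]
```

View pics/e1.png

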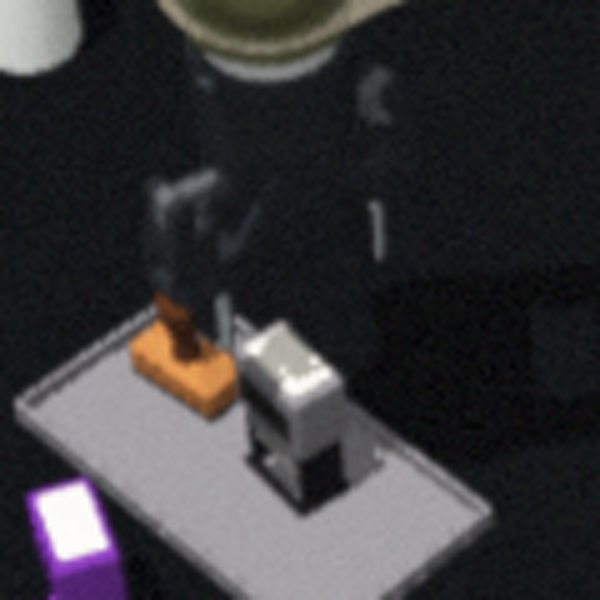

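The picture shows the open fingers on either side of the cap (crop about 220,320 and 375,260). Descending and gripping.

Request:
apply_moves(plan=[{"tx": 0, "ty": 0, "tz": -20, "rx": 0, "ry": 0, "rz": 0, "jaw": 1}, {"tx": 0, "ty": 0, "tz": -40, "rx": 0, "ry": 0, "rz": 0, "jaw": 1}, {"tx": 0, "ty": 0, "tz": -60, "rx": 0, "ry": 0, "rz": 0, "jaw": 1}, {"tx": 0, "ty": 0, "tz": -73, "rx": 0, "ry": 0, "rz": 0, "jaw": 1}, {"tx": 0, "ty": 0, "tz": -73, "rx": 0, "ry": 0, "rz": 0, "jaw": 0.2}, {"tx": 0, "ty": 0, "tz": -73, "rx": 0, "ry": 0, "rz": 0, "jaw": 0}, {"tx": 0, "ty": 0, "tz": -73, "rx": 0, "ry": 0, "rz": 0, "jaw": -0.1}, {"tx": 0, "ty": 0, "tz": -73, "rx": 0, "ry": 0, "rz": 0, "jaw": -0.2}, {"tx": 0, "ty": 0, "tz": -73, "rx": 0, "ry": 0, "rz": 0, "jaw": -1}, {"tx": 0, "ty": 0, "tz": -73, "rx": 0, "ry": 0, "rz": 0, "jaw": -1}, {"tx": 0, "ty": 0, "tz": -73, "rx": 0, "ry": 0, "rz": 0, "jaw": -1}, {"tx": 0, "ty": 0, "tz": -73, "rx": 0, "ry": 0, "rz": 0, "jaw": -1}], grip_force=60)

```text
time_s: 3.95
position: [0.4372, -0.2418, 0.053]
tool_rot: [[0.126, 0.992, 0.002], [0.992, -0.126, 0.0], [0.0, 0.002, -1.0]]
ft_force: [2.5, -0.6, 5.3]
grip_width: 0.0334
```

Request:
apply_moves(plan=[{"tx": 0, "ty": 0, "tz": 10, "rx": 0, "ry": 0, "rz": 0, "jaw": -1}, {"tx": 0, "ty": 0, "tz": 30, "rx": 0, "ry": 0, "rz": 0, "jaw": -1}, {"tx": 0, "ty": 0, "tz": 60, "rx": 0, "ry": 0, "rz": 0, "jaw": -1}, {"tx": 0, "ty": 0, "tz": 95, "rx": 0, "ry": 0, "rz": 0, "jaw": -1}, {"tx": 0, "ty": 0, "tz": 130, "rx": 0, "ry": 0, "rz": 0, "jaw": -1}, {"tx": 0, "ty": 0, "tz": 145, "rx": 0, "ry": 0, "rz": 0, "jaw": -1}, {"tx": 0, "ty": 0, "tz": 145, "rx": 0, "ry": 0, "rz": 0, "jaw": -1}], grip_force=60)

```text
time_s: 4.65
position: [0.4373, -0.242, 0.2]
tool_rot: [[0.126, 0.992, 0.004], [0.992, -0.126, -0.002], [-0.002, 0.005, -1.0]]
ft_force: [-0.6, -0.2, -0.7]
grip_width: 0.0332
```

```bash
python3 - <<'E'
from h import *
s=env.get_image("scene"); crop(s,220,30,120,120,5,"pics/e2.png"); 
t=env.get_image("top"); crop(t,360,150,110,110,5,"pics/e3.png"); 
o=env.observe(); print(o["position"],o["ft_force"],o["q"],o["grip_width"])
E
```

```text
[ 0.43659272 -0.24133404  0.19729723] [-0.95725697 -0.11825101 -1.61955109] [-4.25960676e+01  1.83889503e+01  8.56419920e+01  7.81037657e-02
  7.59830467e+01 -3.53946637e+01] 0.03323158557984908
```

View pics/e2.png

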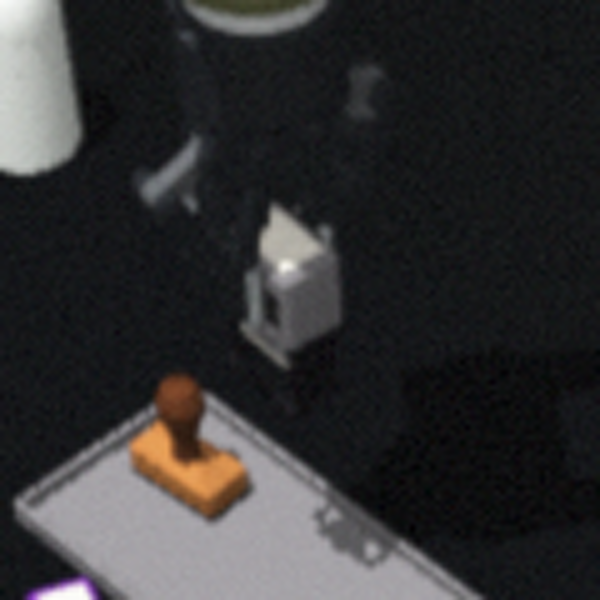

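View pics/e3.png

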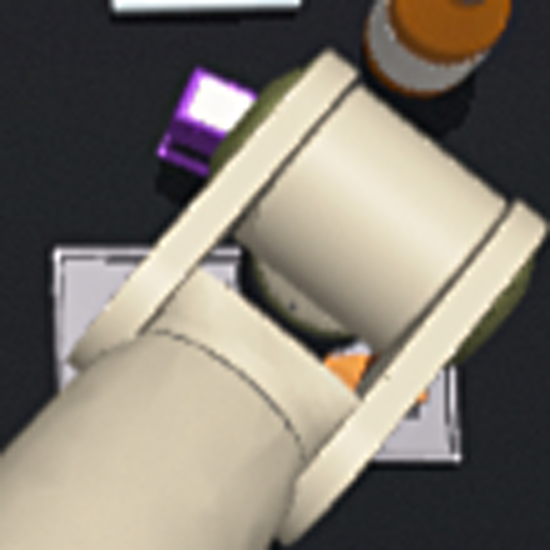

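Stamp held square with the cap up and nothing else disturbed: it sits at about (290,290) in the scene crop, with the wooden stamp still in place at (190,460). Next I'll compute the pose above the box.

```bash
cat > tgt.py <<'E'
from h import *
from scipy.spatial.transform import Rotation as R
a=np.radians(26);w=np.radians(-2.7)
C=np.array([.577,.272,.0425])
X=np.array([np.cos(w)*np.cos(a),np.sin(w)*np.cos(a),np.sin(a)]);Y=np.array([-np.sin(w),np.cos(w),0]);N=np.cross(X,Y)
Rt=np.c_[np.cross(X,-N),X,-N]
def go(clear,h=.049):
    o=env.observe(); p=C+N*(h+clear)
    print("shift mm",((p-o["position"])*1e3).round(1),"rotvec",R.from_matrix(Rt@o["tool_rot"].T).as_rotvec().round(4),"p",p.round(4),"now",o["position"].round(4),"f",o["ft_force"].round(1),"fN",(o["ft_force"]@N).round(1))
E
python3 -c "
from tgt import *
print(N);go(.12)"
```

```text
[-0.4378845   0.02065011  0.89879405]
shift mm [ 66.4 516.8  -2.9] rotvec [-0.0404 -0.4515  0.0773] p [0.503  0.2755 0.1944] now [ 0.4366 -0.2413  0.1973] f [-1.  -0.1 -1.6] fN -1.0
```

Request:
apply_moves(plan=[{"tx": 5, "ty": 43, "tz": 10, "rx": -0.003, "ry": -0.038, "rz": 0.006, "jaw": -1}, {"tx": 11, "ty": 86, "tz": 20, "rx": -0.007, "ry": -0.075, "rz": 0.013, "jaw": -1}, {"tx": 16, "ty": 129, "tz": 30, "rx": -0.01, "ry": -0.113, "rz": 0.019, "jaw": -1}, {"tx": 22, "ty": 172, "tz": 35, "rx": -0.013, "ry": -0.15, "rz": 0.026, "jaw": -1}, {"tx": 27, "ty": 215, "tz": 40, "rx": -0.017, "ry": -0.188, "rz": 0.032, "jaw": -1}, {"tx": 33, "ty": 258, "tz": 40, "rx": -0.02, "ry": -0.226, "rz": 0.039, "jaw": -1}, {"tx": 38, "ty": 301, "tz": 40, "rx": -0.023, "ry": -0.263, "rz": 0.045, "jaw": -1}, {"tx": 44, "ty": 344, "tz": 40, "rx": -0.027, "ry": -0.301, "rz": 0.052, "jaw": -1}, {"tx": 50, "ty": 387, "tz": 35, "rx": -0.03, "ry": -0.339, "rz": 0.058, "jaw": -1}, {"tx": 55, "ty": 430, "tz": 25, "rx": -0.034, "ry": -0.376, "rz": 0.064, "jaw": -1}, {"tx": 61, "ty": 473, "tz": 10, "rx": -0.037, "ry": -0.414, "rz": 0.071, "jaw": -1}, {"tx": 66, "ty": 517, "tz": -2, "rx": -0.04, "ry": -0.4515, "rz": 0.0773, "jaw": -1}], grip_force=60)

```text
time_s: 5.95
position: [0.5016, 0.2772, 0.1927]
tool_rot: [[0.046, 0.899, 0.436], [0.999, -0.041, -0.021], [-0.001, 0.436, -0.9]]
ft_force: [1.0, -0.5, -0.6]
grip_width: 0.0333
```

```bash
python3 - <<'E'
from tgt import *
s=env.get_image("scene"); crop(s,300,150,160,160,4,"pics/g1.png"); 
t=env.get_image("top"); crop(t,180,120,160,100,5,"pics/g2.png"); 
go(.12); go(.03); print(env.observe()["q"])
E
```

```text
shift mm [ 2.6 -4.   3.5] rotvec [ 0.0015 -0.0061 -0.0057] p [0.503  0.2755 0.1944] now [0.5004 0.2795 0.1909] f [ 0.8 -1.1 -0.6] fN -0.9
shift mm [ 42.   -5.8 -77.4] rotvec [ 0.0015 -0.0061 -0.0057] p [0.5424 0.2736 0.1135] now [0.5004 0.2795 0.1909] f [ 0.8 -1.1 -0.6] fN -0.9
[ 22.06852155  18.70368754  91.10465087 -14.1793638   47.49275078
  31.92798648]
```

View pics/g1.png

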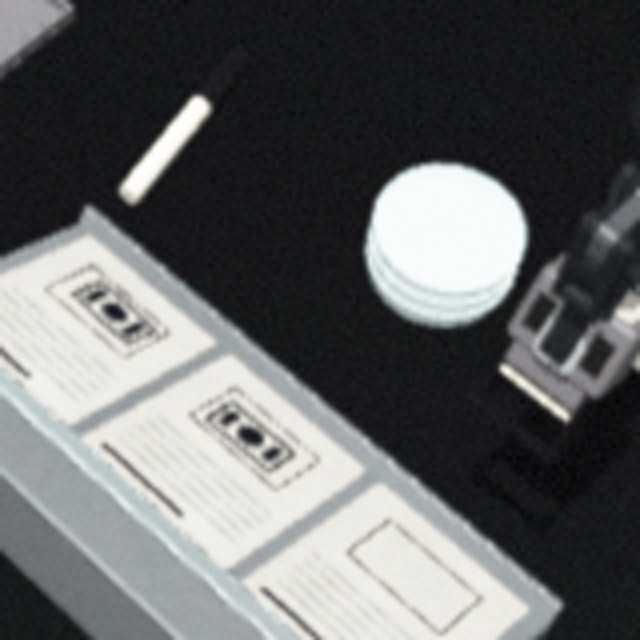

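View pics/g2.png

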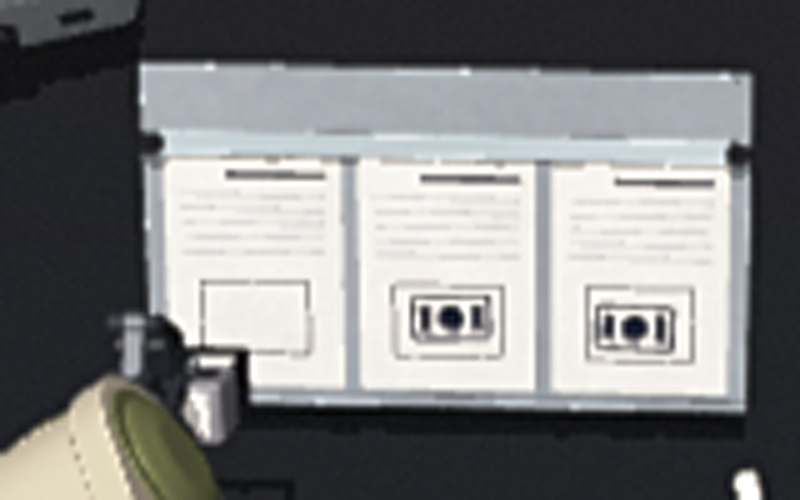

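Request:
apply_moves(plan=[{"tx": 5, "ty": -4, "tz": -5, "rx": 0.0015, "ry": -0.006, "rz": -0.006, "jaw": -1}, {"tx": 15, "ty": -5, "tz": -25, "rx": 0.0015, "ry": -0.006, "rz": -0.006, "jaw": -1}, {"tx": 28, "ty": -5.5, "tz": -50, "rx": 0.0015, "ry": -0.006, "rz": -0.006, "jaw": -1}, {"tx": 38, "ty": -5.8, "tz": -70, "rx": 0.0015, "ry": -0.006, "rz": -0.006, "jaw": -1}, {"tx": 42, "ty": -5.8, "tz": -77.4, "rx": 0.0015, "ry": -0.006, "rz": -0.006, "jaw": -1}, {"tx": 42, "ty": -5.8, "tz": -77.4, "rx": 0.0015, "ry": -0.006, "rz": -0.006, "jaw": -1}, {"tx": 42, "ty": -5.8, "tz": -77.4, "rx": 0.0015, "ry": -0.006, "rz": -0.006, "jaw": -1}, {"tx": 42, "ty": -5.8, "tz": -77.4, "rx": 0.0015, "ry": -0.006, "rz": -0.006, "jaw": -1}], grip_force=60)

```text
time_s: 6.85
position: [0.5424, 0.2736, 0.1147]
tool_rot: [[0.048, 0.897, 0.439], [0.999, -0.043, -0.02], [0.001, 0.44, -0.898]]
ft_force: [1.0, 0.1, -0.8]
grip_width: 0.0334
```

```bash
cat > look.py <<'E'
from tgt import *
import sys
s=env.get_image("scene"); t=env.get_image("top"); n=sys.argv[1]
go(float(sys.argv[2]))
o=env.observe(); Rr=o["tool_rot"]; b=o["position"]+Rr[:,2]*.049
q=np.array([[1,1],[1,-1],[-1,-1],[-1,1]])
B=b+(q[:,:1]*.017)*Rr[:,1]+(q[:,1:]*.026)*Rr[:,0]
capb=B-Rr[:,2]*.044+(q[:,1:]*.002)*Rr[:,0]; capt=capb-Rr[:,2]*.044
bx=C+q[:,:1]*.022*X+q[:,1:]*.032*Y
for d,u,v,w_,h_,k,nm in((s,350,190,110,110,7,"s"),(t,190,145,80,70,8,"t")):
    im=cv2.resize(d["image"][v:v+h_,u:u+w_,::-1],None,fx=k,fy=k,interpolation=cv2.INTER_CUBIC)
    cv2.imwrite(f"pics/r{nm}{n}.png",im)
    for P,c in((B,(255,0,0)),(capb,(0,200,0)),(capt,(0,0,255)),(bx,(255,0,255))):
        cv2.polylines(im,[((proj(d,P)-[u,v]+.5)*k-.5).round().astype(int)],True,c,1)
    cv2.imwrite(f"pics/l{nm}{n}.png",im)
E
python3 look.py 1 .03
```

```text
shift mm [ 0.1 -0.2 -1. ] rotvec [-0.0005  0.0013  0.0001] p [0.5424 0.2736 0.1135] now [0.5423 0.2738 0.1145] f [ 0.1 -0.2 -0.8] fN -0.8
```

View pics/ls1.png

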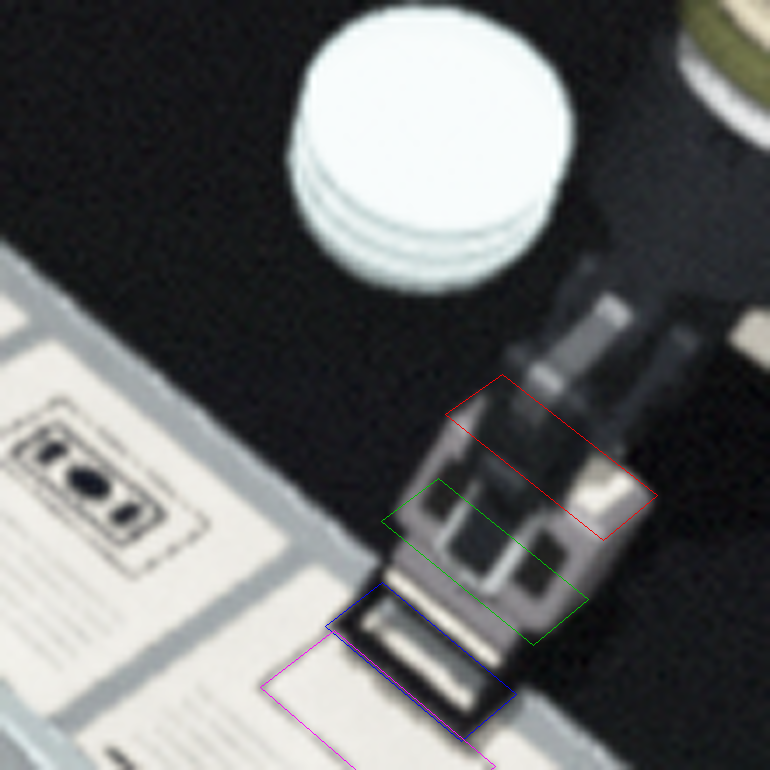

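View pics/lt1.png

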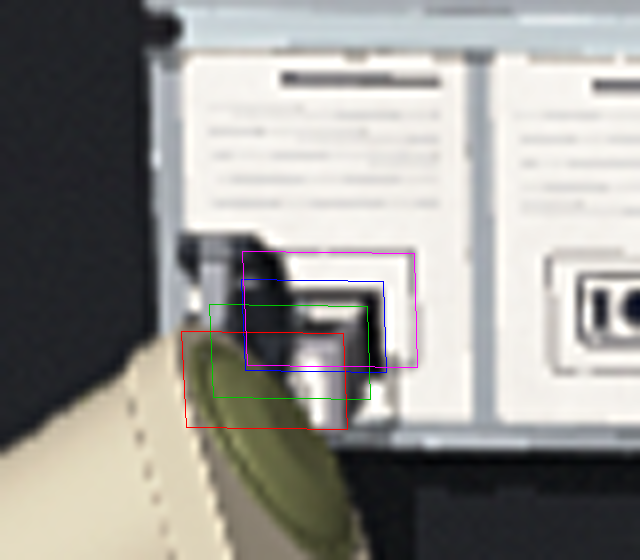

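View pics/rs1.png

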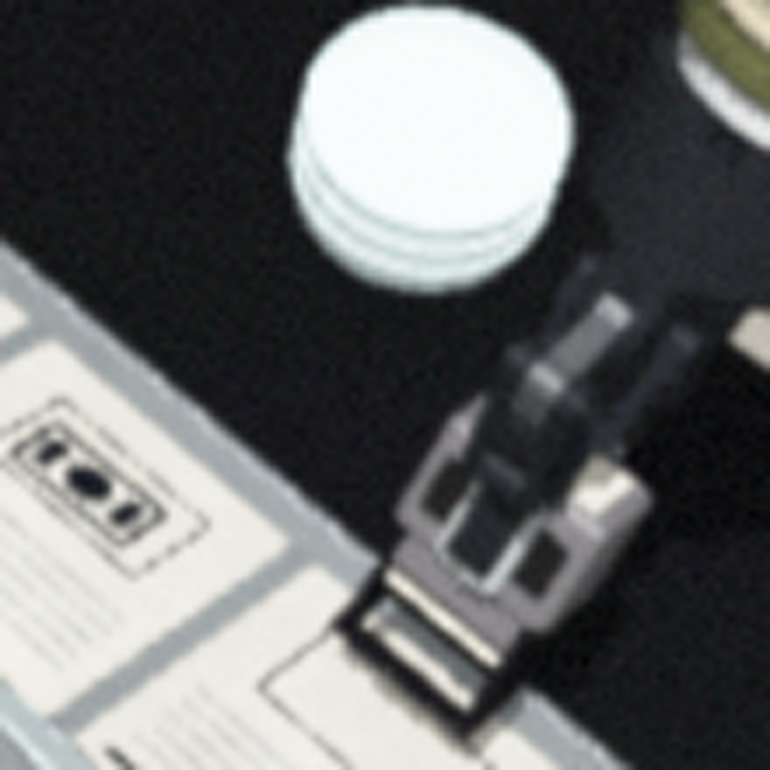

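The scene and top views show the frame base about 1.5 to 2.5 mm down-slope of where I predicted. The magenta box outline matches its printed lines. I'll correct by 1.5 mm up-slope and come down to about 4 mm.

```bash
sed -i 's/^Y=/Y=/; s/^Rt=/C=C+.0015*X\nRt=/' tgt.py; python3 -c "
from tgt import *
go(.03);go(.005); print(N*10)"
```

```text
shift mm [ 1.4 -0.2 -0.4] rotvec [-0.0005  0.0013  0.0001] p [0.5438 0.2736 0.1142] now [0.5423 0.2738 0.1145] f [ 0.1 -0.2 -0.8] fN -0.8
shift mm [ 12.4  -0.7 -22.8] rotvec [-0.0005  0.0013  0.0001] p [0.5547 0.2731 0.0917] now [0.5423 0.2738 0.1145] f [ 0.1 -0.2 -0.8] fN -0.8
[-4.378845    0.20650109  8.98794046]
```

Request:
apply_moves(plan=[{"tx": 1.4, "ty": -0.2, "tz": -0.4, "rx": 0, "ry": 0, "rz": 0, "jaw": -1}, {"tx": 4, "ty": -0.3, "tz": -6, "rx": 0, "ry": 0, "rz": 0, "jaw": -1}, {"tx": 7, "ty": -0.4, "tz": -12, "rx": 0, "ry": 0, "rz": 0, "jaw": -1}, {"tx": 10, "ty": -0.6, "tz": -18, "rx": 0, "ry": 0, "rz": 0, "jaw": -1}, {"tx": 12.4, "ty": -0.7, "tz": -22.8, "rx": 0, "ry": 0, "rz": 0, "jaw": -1}, {"tx": 12.4, "ty": -0.7, "tz": -22.8, "rx": 0, "ry": 0, "rz": 0, "jaw": -1}, {"tx": 12.4, "ty": -0.7, "tz": -22.8, "rx": 0, "ry": 0, "rz": 0, "jaw": -1}], grip_force=60)

```text
time_s: 7.65
position: [0.5548, 0.2731, 0.0915]
tool_rot: [[0.047, 0.897, 0.439], [0.999, -0.043, -0.02], [0.0, 0.439, -0.898]]
ft_force: [-0.5, 0.0, -0.1]
grip_width: 0.0335
```

```bash
python3 look.py 2 .005
```

```text
shift mm [-0.1 -0.1 -0.2] rotvec [-0.0006  0.0016  0.0001] p [0.5547 0.2731 0.0917] now [0.5548 0.2731 0.0919] f [-0.3  0.2 -0.9] fN -0.6
```

View pics/rs2.png

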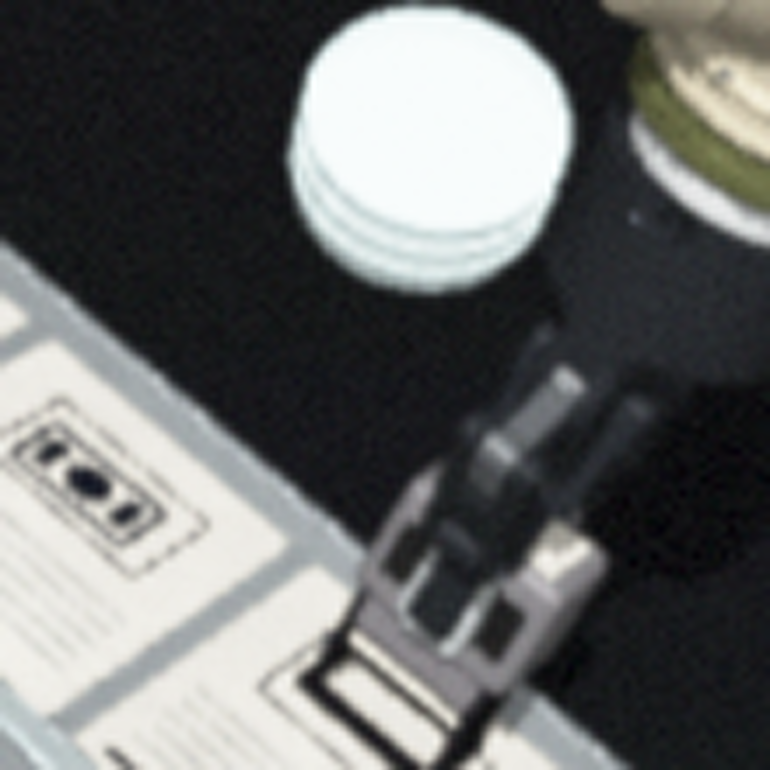

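View pics/ls2.png

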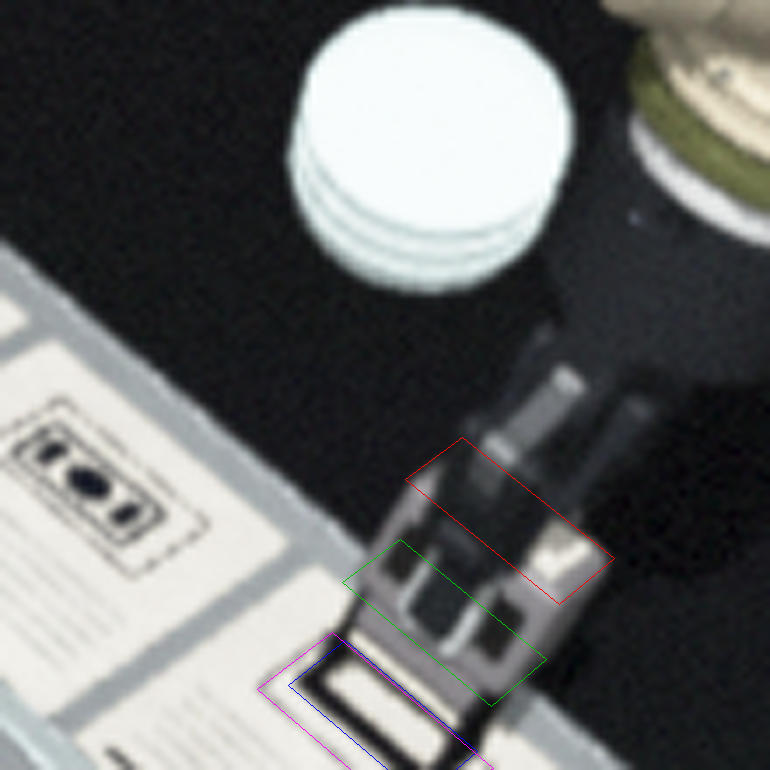

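View pics/rt2.png

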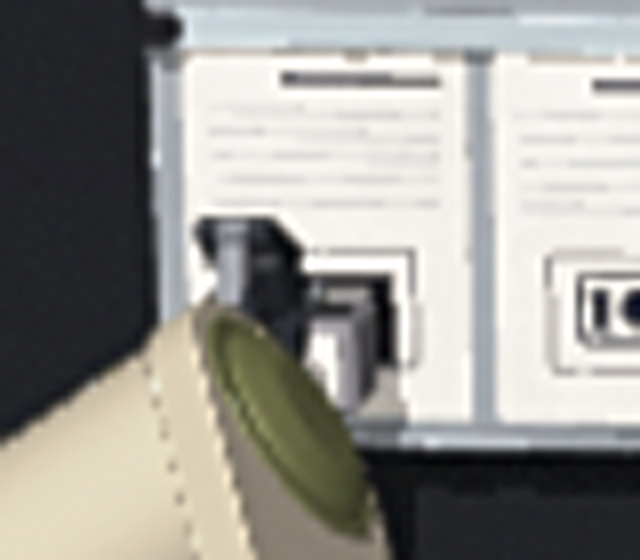

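In the top view the base edge sits about 20 px below the box's upper line (5 mm margin plus hover height) and 16 px from its right line, so it's centred. Lowering along the card normal to contact.

Request:
apply_moves(plan=[{"tx": 0.4, "ty": 0, "tz": -0.9, "rx": 0, "ry": 0, "rz": 0, "jaw": -1}, {"tx": 0.9, "ty": 0, "tz": -1.8, "rx": 0, "ry": 0, "rz": 0, "jaw": -1}, {"tx": 1.3, "ty": -0.1, "tz": -2.7, "rx": 0, "ry": 0, "rz": 0, "jaw": -1}, {"tx": 1.8, "ty": -0.1, "tz": -3.6, "rx": 0, "ry": 0, "rz": 0, "jaw": -1}, {"tx": 2.2, "ty": -0.1, "tz": -4.5, "rx": 0, "ry": 0, "rz": 0, "jaw": -1}, {"tx": 2.6, "ty": -0.1, "tz": -5.4, "rx": 0, "ry": 0, "rz": 0, "jaw": -1}, {"tx": 2.6, "ty": -0.1, "tz": -5.4, "rx": 0, "ry": 0, "rz": 0, "jaw": -1}], grip_force=60)

```text
time_s: 8.45
position: [0.5574, 0.2731, 0.0868]
tool_rot: [[0.047, 0.897, 0.44], [0.999, -0.043, -0.02], [0.001, 0.44, -0.898]]
ft_force: [-3.3, 0.1, 4.7]
grip_width: 0.0335
```

```bash
python3 -c "
from tgt import *
go(-.001); print(env.observe()['ft_force'])"
```

```text
shift mm [-0.1 -0.2 -0.5] rotvec [-0.0008  0.0021 -0.    ] p [0.5573 0.2729 0.0863] now [0.5574 0.2731 0.0868] f [-3.3  0.1  4.7] fN 5.7
[-3.28589869  0.12975923  4.72816905]
```

Contact at the expected height with 5.7 N along the normal, so the cap is just starting. Pressing on.

Request:
apply_moves(plan=[{"tx": 0.4, "ty": 0, "tz": -0.9, "rx": 0, "ry": 0, "rz": 0, "jaw": -1}, {"tx": 0.9, "ty": 0, "tz": -1.8, "rx": 0, "ry": 0, "rz": 0, "jaw": -1}, {"tx": 1.3, "ty": -0.1, "tz": -2.7, "rx": 0, "ry": 0, "rz": 0, "jaw": -1}, {"tx": 1.8, "ty": -0.1, "tz": -3.6, "rx": 0, "ry": 0, "rz": 0, "jaw": -1}, {"tx": 2.2, "ty": -0.1, "tz": -4.5, "rx": 0, "ry": 0, "rz": 0, "jaw": -1}, {"tx": 2.6, "ty": -0.1, "tz": -5.4, "rx": 0, "ry": 0, "rz": 0, "jaw": -1}, {"tx": 3.1, "ty": -0.1, "tz": -6.3, "rx": 0, "ry": 0, "rz": 0, "jaw": -1}, {"tx": 3.5, "ty": -0.2, "tz": -7.2, "rx": 0, "ry": 0, "rz": 0, "jaw": -1}, {"tx": 3.9, "ty": -0.2, "tz": -8.1, "rx": 0, "ry": 0, "rz": 0, "jaw": -1}, {"tx": 3.9, "ty": -0.2, "tz": -8.1, "rx": 0, "ry": 0, "rz": 0, "jaw": -1}], grip_force=60)

```text
time_s: 9.45
position: [0.5611, 0.273, 0.0792]
tool_rot: [[0.047, 0.897, 0.44], [0.999, -0.043, -0.02], [0.001, 0.44, -0.898]]
ft_force: [-6.2, 0.6, 9.9]
grip_width: 0.0334
```

```bash
python3 -c "
from tgt import *
go(-.012)"
```

```text
shift mm [ 1.  -0.3 -2.8] rotvec [-0.0008  0.0023 -0.0001] p [0.5621 0.2727 0.0764] now [0.5611 0.273  0.0792] f [-6.2  0.6  9.9] fN 11.6
```

Request:
apply_moves(plan=[{"tx": 0.4, "ty": 0, "tz": -0.9, "rx": 0, "ry": 0, "rz": 0, "jaw": -1}, {"tx": 0.9, "ty": 0, "tz": -1.8, "rx": 0, "ry": 0, "rz": 0, "jaw": -1}, {"tx": 1.3, "ty": -0.1, "tz": -2.7, "rx": 0, "ry": 0, "rz": 0, "jaw": -1}, {"tx": 1.3, "ty": -0.1, "tz": -2.7, "rx": 0, "ry": 0, "rz": 0, "jaw": -1}], grip_force=60)

```text
time_s: 9.85
position: [0.5622, 0.273, 0.077]
tool_rot: [[0.047, 0.897, 0.44], [0.999, -0.042, -0.02], [0.001, 0.441, -0.898]]
ft_force: [-8.1, -0.4, 10.7]
grip_width: 0.0331
```

```bash
python3 -c "
from tgt import *
go(-.012)"
```

```text
shift mm [-0.1 -0.3 -0.6] rotvec [-0.0008  0.0027 -0.0002] p [0.5621 0.2727 0.0764] now [0.5622 0.273  0.077 ] f [-8.1 -0.4 10.7] fN 13.2
```

Request:
apply_moves(plan=[{"tx": 0.4, "ty": 0, "tz": -0.9, "rx": 0, "ry": 0, "rz": 0, "jaw": -1}, {"tx": 0.7, "ty": 0, "tz": -1.4, "rx": 0, "ry": 0, "rz": 0, "jaw": -1}, {"tx": 0.7, "ty": 0, "tz": -1.4, "rx": 0, "ry": 0, "rz": 0, "jaw": -1}, {"tx": 0.7, "ty": 0, "tz": -1.4, "rx": 0, "ry": 0, "rz": 0, "jaw": -1}, {"tx": 0.7, "ty": 0, "tz": -1.4, "rx": 0, "ry": 0, "rz": 0, "jaw": -1}], grip_force=60)

```text
time_s: 10.35
position: [0.5623, 0.273, 0.0768]
tool_rot: [[0.047, 0.896, 0.441], [0.999, -0.042, -0.02], [0.001, 0.441, -0.897]]
ft_force: [-12.3, -1.1, 17.0]
grip_width: 0.0333
```

```bash
python3 look.py 3 -.012
```

```text
shift mm [-0.2 -0.3 -0.4] rotvec [-0.0006  0.0031 -0.0003] p [0.5621 0.2727 0.0764] now [0.5623 0.273  0.0768] f [-11.4  -1.4  16.2] fN 19.5
```

View pics/rs3.png

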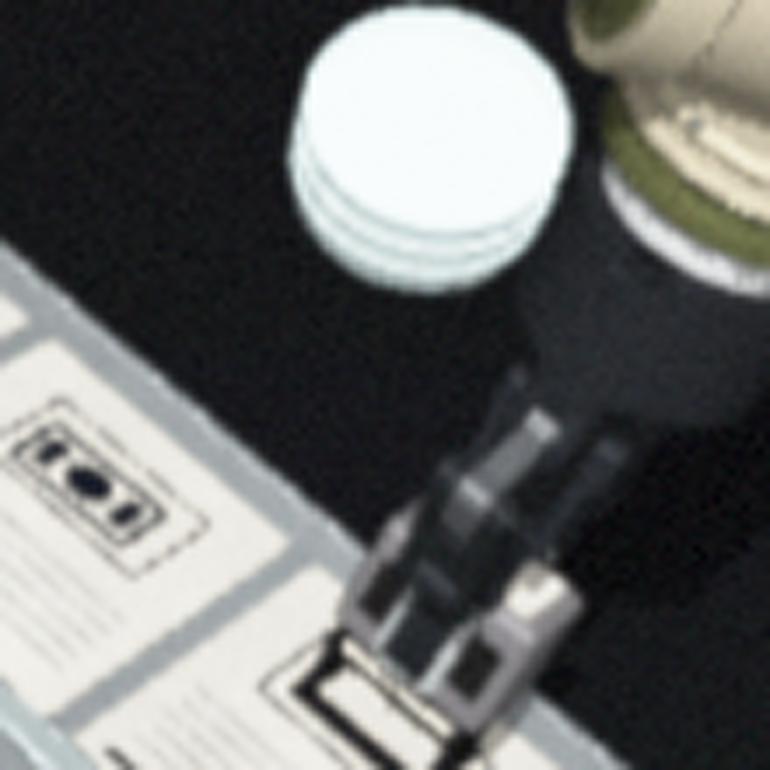

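View pics/rt3.png

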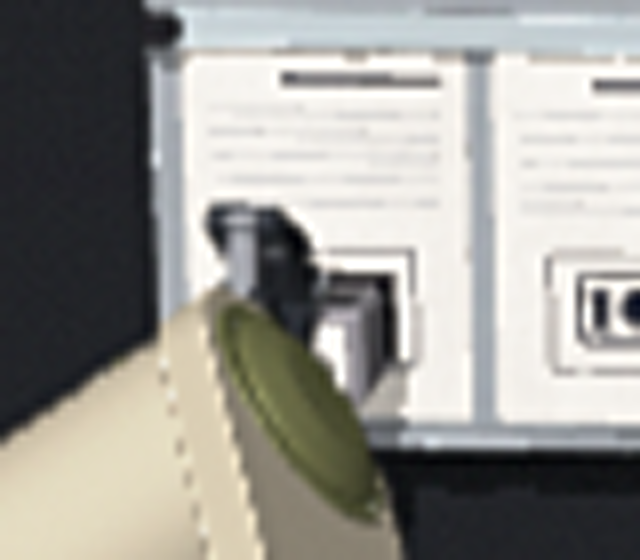

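The cap is at its stop: 19.5 N, the TCP has stopped advancing, and the frame sits inside the box lines with margin all round. I'll hold briefly, then lift straight off along the normal.

Request:
apply_moves(plan=[{"tx": 0.1, "ty": 0, "tz": -0.2, "rx": 0, "ry": 0, "rz": 0, "jaw": -1}, {"tx": 0.1, "ty": 0, "tz": -0.2, "rx": 0, "ry": 0, "rz": 0, "jaw": -1}, {"tx": 0.1, "ty": 0, "tz": -0.2, "rx": 0, "ry": 0, "rz": 0, "jaw": -1}, {"tx": -0.4, "ty": 0, "tz": 0.9, "rx": 0, "ry": 0, "rz": 0, "jaw": -1}, {"tx": -0.9, "ty": 0, "tz": 1.8, "rx": 0, "ry": 0, "rz": 0, "jaw": -1}, {"tx": -1.5, "ty": 0.1, "tz": 3.1, "rx": 0, "ry": 0, "rz": 0, "jaw": -1}, {"tx": -2.2, "ty": 0.1, "tz": 4.5, "rx": 0, "ry": 0, "rz": 0, "jaw": -1}, {"tx": -2.8, "ty": 0.1, "tz": 5.8, "rx": 0, "ry": 0, "rz": 0, "jaw": -1}, {"tx": -3.5, "ty": 0.2, "tz": 7.2, "rx": 0, "ry": 0, "rz": 0, "jaw": -1}, {"tx": -4.2, "ty": 0.2, "tz": 8.6, "rx": 0, "ry": 0, "rz": 0, "jaw": -1}, {"tx": -4.8, "ty": 0.2, "tz": 9.9, "rx": 0, "ry": 0, "rz": 0, "jaw": -1}, {"tx": -5.4, "ty": 0.3, "tz": 11.2, "rx": 0, "ry": 0, "rz": 0, "jaw": -1}], grip_force=60)

```text
time_s: 11.65
position: [0.5568, 0.2732, 0.088]
tool_rot: [[0.047, 0.897, 0.44], [0.999, -0.042, -0.02], [0.001, 0.441, -0.898]]
ft_force: [0.4, 0.7, -1.7]
grip_width: 0.0335
```

```bash
python3 -c "
from tgt import *
go(.0);go(.08)"
```

```text
shift mm [ 0.  -0.3 -0.8] rotvec [-0.0005  0.0029 -0.0003] p [0.5569 0.2729 0.0872] now [0.5568 0.2732 0.088 ] f [ 0.4  0.7 -1.7] fN -1.6
shift mm [-35.    1.4  71.1] rotvec [-0.0005  0.0029 -0.0003] p [0.5219 0.2746 0.1591] now [0.5568 0.2732 0.088 ] f [ 0.4  0.7 -1.7] fN -1.6
```

Request:
apply_moves(plan=[{"tx": -1, "ty": 0.1, "tz": 2, "rx": 0, "ry": 0, "rz": 0, "jaw": -1}, {"tx": -2.5, "ty": 0.1, "tz": 5, "rx": 0, "ry": 0, "rz": 0, "jaw": -1}, {"tx": -5, "ty": 0.2, "tz": 10, "rx": 0, "ry": 0, "rz": 0, "jaw": -1}, {"tx": -10, "ty": 0.4, "tz": 20, "rx": 0, "ry": 0, "rz": 0, "jaw": -1}, {"tx": -16, "ty": 0.6, "tz": 33, "rx": 0, "ry": 0, "rz": 0, "jaw": -1}, {"tx": -25, "ty": 1, "tz": 51, "rx": 0, "ry": 0, "rz": 0, "jaw": -1}, {"tx": -35, "ty": 1.4, "tz": 71, "rx": 0, "ry": 0, "rz": 0, "jaw": -1}, {"tx": -42, "ty": 1.4, "tz": 91, "rx": 0, "ry": 0, "rz": 0, "jaw": -1}, {"tx": -46, "ty": 1.4, "tz": 104, "rx": 0, "ry": 0, "rz": 0, "jaw": -1}, {"tx": -46, "ty": 1.4, "tz": 104, "rx": 0, "ry": 0, "rz": 0, "jaw": -1}], grip_force=60)

```text
time_s: 12.65
position: [0.5107, 0.2751, 0.195]
tool_rot: [[0.046, 0.895, 0.444], [0.999, -0.042, -0.018], [0.003, 0.445, -0.896]]
ft_force: [0.5, 0.3, -1.0]
grip_width: 0.0333
```

```bash
cat > back.py <<'E'
from h import *
from scipy.spatial.transform import Rotation as R
w=np.radians(-7.2);y=np.array([np.cos(w),np.sin(w),0]);z=np.array([0,0,-1.]);Rb=np.c_[np.cross(y,z),y,z]
def bk(x,yy,zz):
    o=env.observe();print("shift",((np.array([x,yy,zz])-o["position"])*1e3).round(1),"rv",R.from_matrix(Rb@o["tool_rot"].T).as_rotvec().round(4),o["position"].round(4),o["ft_force"].round(1))
E
python3 - <<'E'
from back import *
bk(.439,-.236,.21)
s=env.get_image("scene"); crop(s,300,150,160,160,4,"pics/k1.png")
E
```

```text
shift [ -71.7 -511.1   15. ] rv [ 0.037   0.4596 -0.0775] [0.5107 0.2751 0.195 ] [ 0.5  0.3 -1. ]
```

View pics/k1.png

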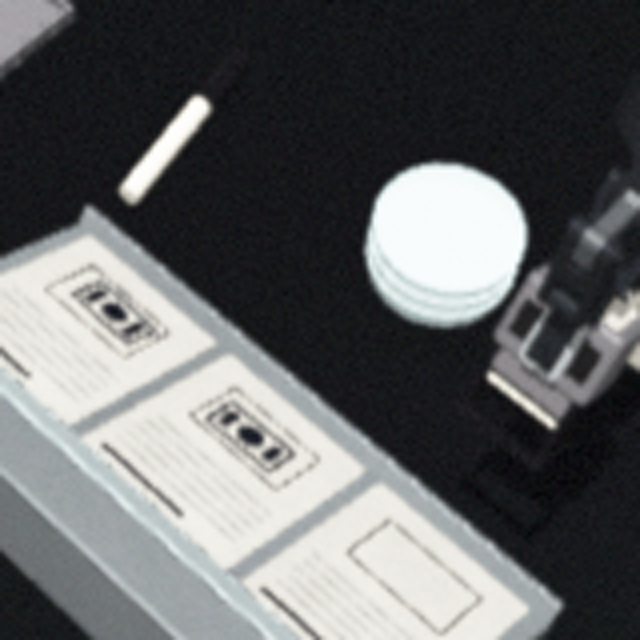

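The stamp is clear with its cap sprung up (frame visible below it at 540,390), and the cards and the other things are undisturbed. The picture shows no new impression in the box at (415,575). Force and travel both say the cap went home, so rendered ink probably isn't updated. Returning to the tray.

Request:
apply_moves(plan=[{"tx": -6, "ty": -43, "tz": 15, "rx": 0.003, "ry": 0.038, "rz": -0.006, "jaw": -1}, {"tx": -12, "ty": -86, "tz": 30, "rx": 0.006, "ry": 0.077, "rz": -0.013, "jaw": -1}, {"tx": -18, "ty": -128, "tz": 35, "rx": 0.009, "ry": 0.115, "rz": -0.019, "jaw": -1}, {"tx": -24, "ty": -170, "tz": 35, "rx": 0.012, "ry": 0.153, "rz": -0.026, "jaw": -1}, {"tx": -30, "ty": -213, "tz": 35, "rx": 0.015, "ry": 0.192, "rz": -0.032, "jaw": -1}, {"tx": -36, "ty": -256, "tz": 35, "rx": 0.018, "ry": 0.23, "rz": -0.039, "jaw": -1}, {"tx": -42, "ty": -298, "tz": 35, "rx": 0.022, "ry": 0.268, "rz": -0.045, "jaw": -1}, {"tx": -48, "ty": -341, "tz": 35, "rx": 0.025, "ry": 0.306, "rz": -0.052, "jaw": -1}, {"tx": -54, "ty": -383, "tz": 30, "rx": 0.028, "ry": 0.345, "rz": -0.058, "jaw": -1}, {"tx": -60, "ty": -426, "tz": 25, "rx": 0.031, "ry": 0.383, "rz": -0.065, "jaw": -1}, {"tx": -66, "ty": -468, "tz": 20, "rx": 0.034, "ry": 0.421, "rz": -0.071, "jaw": -1}, {"tx": -72, "ty": -511, "tz": 15, "rx": 0.037, "ry": 0.46, "rz": -0.0775, "jaw": -1}], grip_force=60)

```text
time_s: 13.9
position: [0.4379, -0.2379, 0.2076]
tool_rot: [[0.126, 0.992, -0.005], [0.992, -0.126, 0.0], [-0.0, -0.005, -1.0]]
ft_force: [1.4, 1.1, -0.9]
grip_width: 0.0331
```

```bash
python3 - <<'E'
from back import *
bk(.439,-.236,.21);bk(.439,-.236,.063)
E
```

```text
shift [1.1 1.9 2.4] rv [-0.0004 -0.0049  0.0006] [ 0.4379 -0.2379  0.2076] [ 1.4  1.1 -0.9]
shift [   1.1    1.9 -144.6] rv [-0.0004 -0.0049  0.0006] [ 0.4379 -0.2379  0.2076] [ 1.4  1.1 -0.9]
```

Request:
apply_moves(plan=[{"tx": 1, "ty": 2, "tz": -20, "rx": 0, "ry": -0.005, "rz": 0, "jaw": -1}, {"tx": 1, "ty": 2, "tz": -45, "rx": 0, "ry": -0.005, "rz": 0, "jaw": -1}, {"tx": 1, "ty": 2, "tz": -75, "rx": 0, "ry": -0.005, "rz": 0, "jaw": -1}, {"tx": 1, "ty": 2, "tz": -105, "rx": 0, "ry": -0.005, "rz": 0, "jaw": -1}, {"tx": 1, "ty": 2, "tz": -125, "rx": 0, "ry": -0.005, "rz": 0, "jaw": -1}, {"tx": 1, "ty": 2, "tz": -138, "rx": 0, "ry": -0.005, "rz": 0, "jaw": -1}, {"tx": 1, "ty": 2, "tz": -144, "rx": 0, "ry": -0.005, "rz": 0, "jaw": -1}, {"tx": 1, "ty": 2, "tz": -144, "rx": 0, "ry": -0.005, "rz": 0, "jaw": -1}, {"tx": 1, "ty": 2, "tz": -144, "rx": 0, "ry": -0.005, "rz": 0, "jaw": -1}], grip_force=60)

```text
time_s: 14.8
position: [0.4391, -0.2361, 0.064]
tool_rot: [[0.126, 0.992, 0.001], [0.992, -0.126, -0.0], [-0.0, 0.001, -1.0]]
ft_force: [-0.1, -0.4, -0.9]
grip_width: 0.0334
```

```bash
python3 - <<'E'
from back import *
bk(.439,-.236,.053)
s=env.get_image("scene"); crop(s,220,80,120,110,6,"pics/k2.png")
E
```

```text
shift [ -0.1   0.1 -11. ] rv [0.0002 0.0007 0.0006] [ 0.4391 -0.2361  0.064 ] [-0.1 -0.4 -0.9]
```

View pics/k2.png

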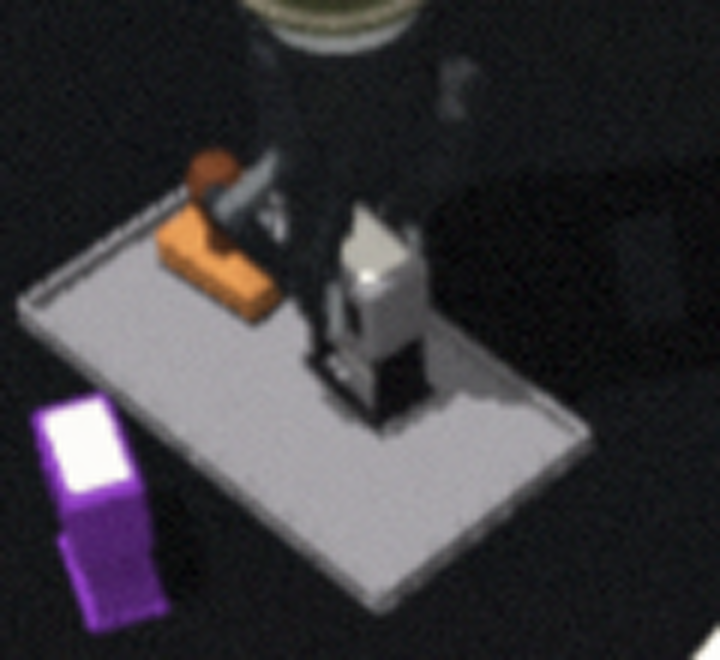

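The stamp is upright just above the tray floor, clear of the rim and the wooden stamp. Lowering slowly.

Request:
apply_moves(plan=[{"tx": 0, "ty": 0, "tz": -2, "rx": 0, "ry": 0, "rz": 0, "jaw": -1}, {"tx": 0, "ty": 0, "tz": -4, "rx": 0, "ry": 0, "rz": 0, "jaw": -1}, {"tx": 0, "ty": 0, "tz": -6, "rx": 0, "ry": 0, "rz": 0, "jaw": -1}, {"tx": 0, "ty": 0, "tz": -7, "rx": 0, "ry": 0, "rz": 0, "jaw": -1}, {"tx": 0, "ty": 0, "tz": -8, "rx": 0, "ry": 0, "rz": 0, "jaw": -1}, {"tx": 0, "ty": 0, "tz": -9, "rx": 0, "ry": 0, "rz": 0, "jaw": -1}, {"tx": 0, "ty": 0, "tz": -10, "rx": 0, "ry": 0, "rz": 0, "jaw": -1}, {"tx": 0, "ty": 0, "tz": -10, "rx": 0, "ry": 0, "rz": 0, "jaw": -1}], grip_force=60)

```text
time_s: 15.65
position: [0.4391, -0.2361, 0.0541]
tool_rot: [[0.126, 0.992, 0.001], [0.992, -0.126, -0.0], [-0.0, 0.001, -1.0]]
ft_force: [0.3, 0.2, -1.4]
grip_width: 0.0331
```

Request:
apply_moves(plan=[{"tx": 0, "ty": 0, "tz": -0.5, "rx": 0, "ry": 0, "rz": 0, "jaw": -1}, {"tx": 0, "ty": 0, "tz": -1, "rx": 0, "ry": 0, "rz": 0, "jaw": -1}, {"tx": 0, "ty": 0, "tz": -1.2, "rx": 0, "ry": 0, "rz": 0, "jaw": -1}, {"tx": 0, "ty": 0, "tz": -1.2, "rx": 0, "ry": 0, "rz": 0, "jaw": -1}], grip_force=60)

```text
time_s: 16.05
position: [0.4392, -0.2362, 0.0532]
tool_rot: [[0.126, 0.992, 0.001], [0.992, -0.126, -0.001], [-0.001, 0.001, -1.0]]
ft_force: [-0.6, 0.4, 4.9]
grip_width: 0.0336
```

It's on the floor, with about 6 N of contact. Opening gently.

Request:
apply_moves(plan=[{"tx": 0, "ty": 0, "tz": 0, "rx": 0, "ry": 0, "rz": 0, "jaw": -0.15}, {"tx": 0, "ty": 0, "tz": 0, "rx": 0, "ry": 0, "rz": 0, "jaw": -0.1}, {"tx": 0, "ty": 0, "tz": 0, "rx": 0, "ry": 0, "rz": 0, "jaw": 0}, {"tx": 0, "ty": 0, "tz": 0, "rx": 0, "ry": 0, "rz": 0, "jaw": 0.3}, {"tx": 0, "ty": 0, "tz": 0, "rx": 0, "ry": 0, "rz": 0, "jaw": 0.7}, {"tx": 0, "ty": 0, "tz": 0, "rx": 0, "ry": 0, "rz": 0, "jaw": 0.7}, {"tx": 0, "ty": 0, "tz": 0, "rx": 0, "ry": 0, "rz": 0, "jaw": 0.7}, {"tx": 0, "ty": 0, "tz": 0, "rx": 0, "ry": 0, "rz": 0, "jaw": 0.7}], grip_force=20)

```text
time_s: 16.85
position: [0.4392, -0.2362, 0.0532]
tool_rot: [[0.126, 0.992, 0.001], [0.992, -0.126, -0.001], [-0.001, 0.001, -1.0]]
ft_force: [0.3, -0.7, -0.2]
grip_width: 0.0726
```

Request:
apply_moves(plan=[{"tx": 0, "ty": 0, "tz": 10, "rx": 0, "ry": 0, "rz": 0, "jaw": 0.7}, {"tx": 0, "ty": 0, "tz": 25, "rx": 0, "ry": 0, "rz": 0, "jaw": 0.7}, {"tx": 0, "ty": 0, "tz": 50, "rx": 0, "ry": 0, "rz": 0, "jaw": 0.7}, {"tx": 0, "ty": 0, "tz": 85, "rx": 0, "ry": 0, "rz": 0, "jaw": 0.7}, {"tx": 0, "ty": 0, "tz": 125, "rx": 0, "ry": 0, "rz": 0, "jaw": 0.7}, {"tx": 0, "ty": 0, "tz": 165, "rx": 0, "ry": 0, "rz": 0, "jaw": 0.7}, {"tx": -40, "ty": 10, "tz": 180, "rx": 0, "ry": 0, "rz": 0, "jaw": 0.7}, {"tx": -80, "ty": 30, "tz": 180, "rx": 0, "ry": 0, "rz": 0, "jaw": 0.7}, {"tx": -110, "ty": 60, "tz": 180, "rx": 0, "ry": 0, "rz": 0, "jaw": 0.7}, {"tx": -120, "ty": 100, "tz": 180, "rx": 0, "ry": 0, "rz": 0, "jaw": 0.7}, {"tx": -120, "ty": 140, "tz": 180, "rx": 0, "ry": 0, "rz": 0, "jaw": 0.7}, {"tx": -120, "ty": 140, "tz": 180, "rx": 0, "ry": 0, "rz": 0, "jaw": 0.7}], grip_force=20)

```text
time_s: 18.05
position: [0.3181, -0.0927, 0.2339]
tool_rot: [[0.122, 0.992, 0.002], [0.992, -0.122, -0.001], [-0.0, 0.002, -1.0]]
ft_force: [-0.1, -0.0, 0.1]
grip_width: 0.0728
```

```bash
python3 - <<'E'
from h import *
s=env.get_image("scene"); t=env.get_image("top"); cv2.imwrite("pics/fs.png",s["image"][:,:,::-1]);cv2.imwrite("pics/ft.png",t["image"][:,:,::-1])
crop(s,220,90,110,90,7,"pics/m1.png")
o=env.observe();print(o["position"],o["ft_force"],o["time_s"])
E
```

```text
[ 0.31925057 -0.09587352  0.23388908] [ 0.64055116 -0.7110916   0.44224579] 18.15
```

View pics/m1.png

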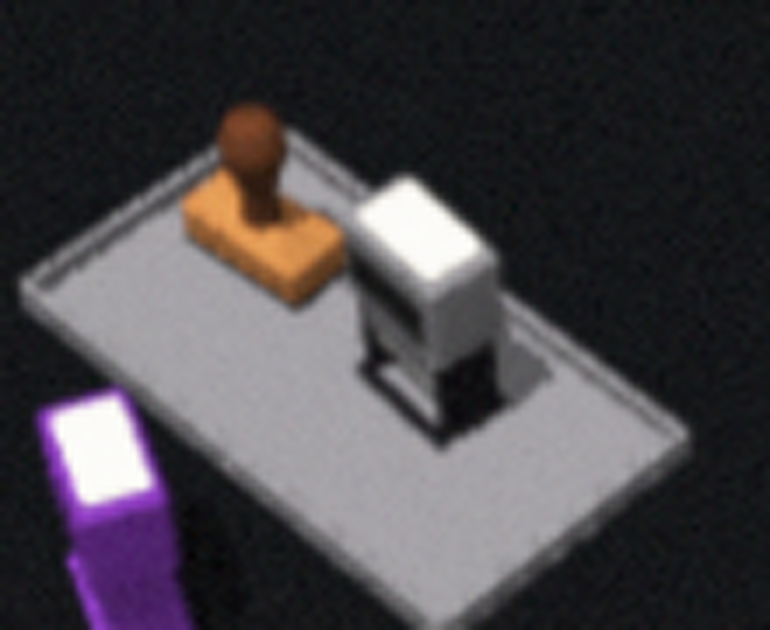

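View pics/fs.png

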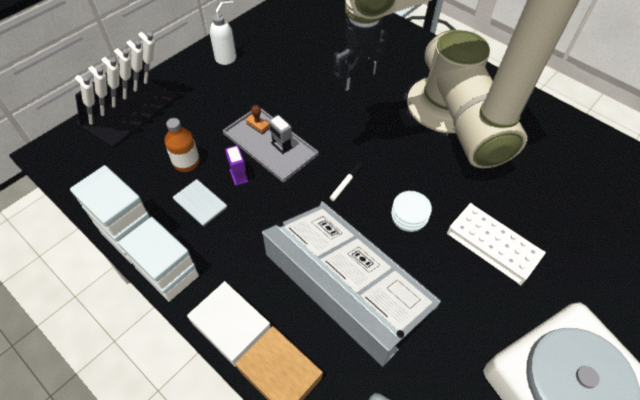

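View pics/ft.png

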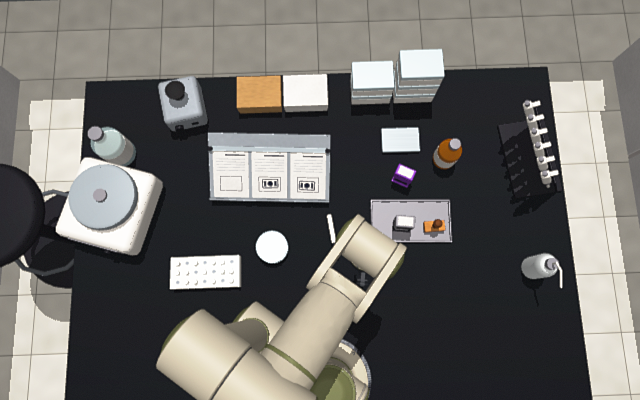

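The stamp is upright in the tray with its cap up (about 405,222 in the top view), everything else is where it was, and the arm is clear. Handing in.

```bash
python3 -c "
from rig import env
print(env.close_job())"
```

```text
the job is handed in; nothing more can be done
None
```

I stamped the empty box on the card nearest +y, put the stamp back upright in the tray, and handed the job in at about 18 s of the 51 s allowed. The hand-in gives no verdict. My checks point to a good press, except that no ink mark shows in the pictures.

- **Picking:** I took the grey-capped stamp from the tray, not the purple look-alike, and gripped it across its 34 mm sides.
- **Pressing:** I lowered it along the card's normal. It touched at about 5.7 N and stopped about 11 to 12 mm further down, at about 19.5 N. I held it there for roughly half a second, then lifted it straight off. The tool stayed within about 0.2° of the fitted card direction, and the pictures showed the frame inside the box lines with margin all round.
- **Returning:** The stamp was set down with about 6 N of contact. The last pictures show it upright with its cap up, nothing else visibly moved, and the gripper clear.

Two checks did not fully agree:
- **No visible mark:** The pictures show no new impression in the box. The simulation may not draw it, so the press rests on force, travel and the pictures taken while pressing.
- **Position offset:** Before pressing, the frame looked 1.5 to 2.5 mm down-slope of where I predicted. I corrected by 1.5 mm, so about 1 mm may remain, against the 8 mm allowed.

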